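# Release the square filter and put it in the tray

### The arm

A 6-joint arm with a two-finger parallel gripper is mounted at the origin on the work surface. World frame = base frame: x ahead of the robot, y to its left, z up, the work surface at z = 0. Lengths are in mm, angles in rad, forces in N, time in s.
With the tool pointing down it reaches from about 400 to 925 mm from the base axis. Payload 12.5 kg.
Tool frame: the origin (TCP) lies on the mounting face of the last link; the fingertips stand 190 mm ahead of it and the grasp point (between the pads) lies 171 mm ahead of it (env.grasp_offset is the distance from the TCP to the grasp point, in mm); z points along the fingers, y is the direction in which the jaws open and shut (so a half turn about z gives the same grasp; the last joint's range is limited). The gripper opens to 95 mm and grips with 3 to 60 N. Pads are 20 mm wide; open, the fingers measure 119 mm over their backs; the gripper's body (75 mm by 180 mm) begins 59 mm behind the grasp point.
Start: joints at [1.063, 0.491, 1.559, -0, 1.092, -0.106], TCP at [244.399, 575.234, 404.761] pointing down, gripper open.
Joint ranges: [-3.1, 3.1], [-0.84, 2.19], [0.05, 2.79], [-1.13, 4.28], [0.06, 2.93], [-2.69, 2.69]. Speed limits (rad/s): [2.22, 2.22, 2.79, 3.14, 3.14, 3.14].

### API

Orientations are given as [roll, pitch, yaw] about the fixed x, y, z axes, in that order (R = Rz(yaw) Ry(pitch) Rx(roll)).
In Python, from cell import env, viewer gives the robot as it stands.
- The arm moves only by the tool play_rows, never from a script. Its argument "increments" is a list of rows, each an object of numbers: "dx", "dy", "dz": the shift along the tool's x, y, z in mm; "rx", "ry", "rz": the turn, a rotation vector about the tool's x, y, z in units of 6 degrees (1.0 is 6 degrees). A call has 1 to 8 rows; each row is the pose to reach, as a shift and turn from the pose measured when the call began, along the tool's axes at that moment; what a row does not reach only later rows make up. A row lasts 1/12 s, in which the tool goes at most 41.7 mm and 7.16 degrees, less where a joint would pass 70% of its speed; a pose out of reach is approached as far as the arm can. A call with a gripper value outside its range is refused whole. "fingers" is the opening, from 0 (shut) to 1 (fully open), set as the call begins (left out, the last holds). The fingers move at their own pace and stop on an object; the grip force is fixed at half the most. Time passes only in rows, so rows that repeat a pose let the fingers close. It gives the time, the measured TCP pose, the force and the opening at its end, in the units of the state.
- env.state(): the state, without advancing time (a new reading comes with each control period).
- viewer.read_camera(name): name is "scene" or "top" or "wrist"; returns a dict with "image" (420x560x3 uint8, red, green, blue), "fx", "fy", "cx", "cy" (pixels), "rvec" (rotation vector, rad) and "tvec" (3), from world to camera coordinates, as OpenCV has them. Camera axes: x right, y down, z forward; pixel columns grow to the right and rows downward; lengths in mm; the calibration is good to about 2 mm. A picture is of the moment at which its call begins. There is no depth.
- env.job_done(): hands the job in, once; it reports no verdict.
The state is a dict: "t": time; "joints": joint angles; "qvel": joint speeds; "tau": joint torques, N m; "eef_pos": TCP position; "tcp_rot": TCP orientation; "ft_force": force on the tool from outside, world axes, zero at the start; "moment": the same for the moment, N m; "opening": opening from 0.0 (shut) to 1.0 (fully open).
Only numpy, scipy, OpenCV 4.12 (cv2) and the standard library are available. Lean on these libraries where they do the work, as an engineer would, in place of code of your own. Each camera call takes 0.05 s, during which the arm holds its last target.

### The job

Three filter cartridges are latched in push-to-release holders on the lab bench. Push the square one straight down into its holder until the latch lets go, back off so that it springs up by itself, then pull it out and set it down in the steel tray, lowered in rather than dropped, standing or lying. Leave the two round filters latched in their holders.

Things in the scene. Friction and masses are not known exactly. Their poses are not given: they have to be found in the camera images.
- filter_a_center (a point): Centre of the square filter: white prism 36 x 36 x 95 mm, 0.12 kg, x, y along its flat sides, z up; top 47.5 mm above this point. Latched: top 12 mm above its holder's rim (122 mm above the table). Pushing down takes 3 to 7 N, the latch lets go 5 mm down (push 7 to 9), hard stop at 10 mm. Let go, it springs up 30 mm above the latched height and stands loose, 42 mm out of the holder; lift it 60 mm more to clear the well.
- filter_b_center (a point): Centre of a round filter, to be left alone: white upright cylinder, diameter 36 mm, 95 mm tall, its top 47.5 mm above this point. Each of the three filters stands upright in the square 40 mm well of its own grey holder block, 84 x 84 mm, with a flat black rim 110 mm above the table; latched, it shows 12 mm above the rim. Holders and tray form a row, about 165 mm apart sideways, in any order.
- filter_c_center (a point): Centre of the second round filter, like the other round one, latched in the third holder, to be left alone. All holders are fixed to the bench and work alike; once released, a filter does not latch again when pushed down.
- tray_in (a point): Centre of the inner floor of the open steel tray: outside 150 mm along this frame's x, 120 mm along its y, 45 mm tall, walls and floor 4 mm thick; fixed to the bench, level, z up. This point is 4 mm above the table.
Mind the look-alikes: they are no part of the job. Of the things shaped like the part that bears tray_in, the bare steel one is meant.

How it is judged:
By the outcome, as a careful person would: the job done as asked, in the order asked, and still so for the second after the job is handed in, with the robot touching nothing.
It also fails if it takes over 51 s, if anything falls off the work surface, if the arm or the gripper's body presses on something with over 40 N, if the wrist force passes 120 N, or if a joint passes its speed limit or range.

## Working session

There is one attempt and no reset: what is moved stays moved. The work goes in short steps, Python scripts to look and compute and a tool call to move; the robot and the scene stay as the last step left them, time stands still between calls to the robot, and variables do not carry over. Pictures are saved under pics/ and viewed, and the job is handed in when it is done.

Besides the shell and the picture viewer there is one more tool, called after ">>>" as name([rows], argument=value, ...), one row to a line, values as JSON. play_rows: Moves the arm, as the interface text tells. Its arguments: {"type":"object","properties":{"increments":{"type":"array","items":{"type":"object","properties":{"dx":{"type":"number"},"dy":{"type":"number"},"dz":{"type":"number"},"rx":{"type":"number"},"ry":{"type":"number"},"rz":{"type":"number"}}}},"fingers":{"type":"number"}},"required":["increments"]}

```bash
mkdir -p pics; ls; cat > h.py <<'E'
import numpy as np, cv2
from cell import env, viewer
def cam(n):
    return viewer.read_camera(n)
def save(d,fn,crop=None,s=1):
    im=d["image"][:,:,::-1]
    if crop: im=im[crop[1]:crop[3],crop[0]:crop[2]]
    im=cv2.resize(np.ascontiguousarray(im),None,fx=s,fy=s,interpolation=cv2.INTER_CUBIC)
    cv2.imwrite("pics/"+fn,im)
def back(d,u,v,z):
    R,_=cv2.Rodrigues(np.array(d["rvec"],float)); t=np.array(d["tvec"],float).ravel()
    ray=R.T@np.array([(u-d["cx"])/d["fx"],(v-d["cy"])/d["fy"],1]); c=-R.T@t
    return c+ray*(z-c[2])/ray[2]
def proj(d,p):
    K=np.array([[d["fx"],0,d["cx"]],[0,d["fy"],d["cy"]],[0,0,1.]])
    return cv2.projectPoints(np.array(p,float).reshape(-1,1,3),np.array(d["rvec"],float),np.array(d["tvec"],float),K,None)[0].reshape(-1,2)
E
python3 - <<'E'
from h import *
import pickle
D={n:cam(n) for n in("scene","top","wrist")}
pickle.dump(D,open("d0.pkl","wb"))
for n in D: save(D[n],n+"0.png")
print(env.state())
E
```

```text
pics
{'t': 0.15, 'joints': array([ 1.06339960e+00,  4.91407799e-01,  1.55931103e+00, -1.18965464e-05,
        1.09172614e+00, -1.05600597e-01]), 'qvel': array([-8.65148038e-04, -1.23929571e-03, -2.49808126e-03, -7.51011625e-05,
        7.07433770e-06, -2.22832906e-03]), 'tau': array([ 1.51035772e-03, -6.12903786e+01, -2.58279419e+01,  6.93143439e-02,
        4.73102205e-02, -7.73055604e-05]), 'eef_pos': array([244.38858669, 575.21243424, 404.30364298]), 'tcp_rot': array([-3.14074397e+00, -7.93439103e-05,  2.73980198e+00]), 'ft_force': array([-0.16045274, -0.09001792,  0.70833413]), 'moment': array([-0.04282656, -0.01825952, -0.02081655]), 'opening': 0.9975710262439035}
```

View pics/scene0.png

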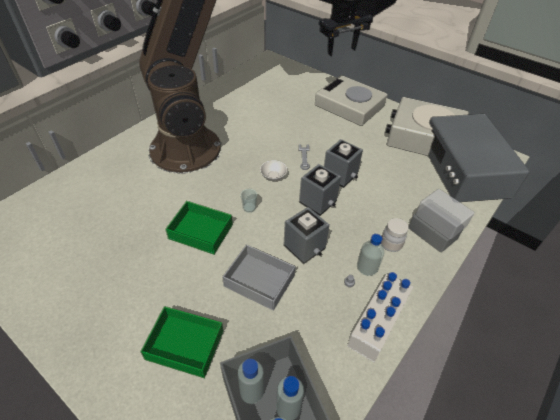

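View pics/top0.png

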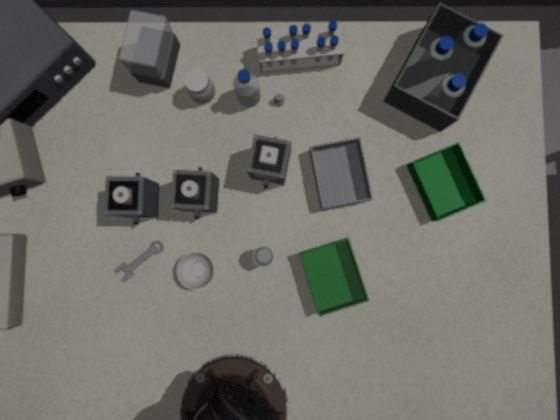

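View pics/wrist0.png

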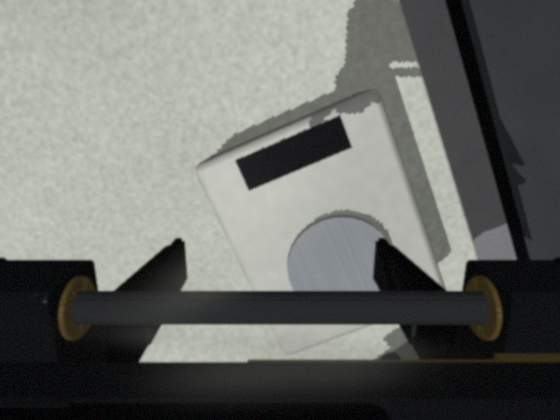

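The top view shows three holders at about (123,196), (190,189) and (269,157). The grey tray is at (341,174), and the green look-alike trays are at (333,276) and (446,182). Next is a close crop to find which filter is square.

```bash
python3 - <<'E'
from h import *
import pickle
D=pickle.load(open("d0.pkl","rb"))
save(D["top"],"topc.png",(95,125,385,225),2.75)
save(D["scene"],"scenec.png",(215,135,375,310),3.4)
d=D["top"]
for n,u,v,z in(("L",121,195,122),("M",190,188,122),("R",269,155,122),("tray",341,174,10)): print(n,back(d,u,v,z).round(1))
E
```

```text
L [493.7 231.8 122. ]
M [509.6  84.2 122. ]
R [581.6 -83.9 122. ]
tray [ 559.6 -254.    10. ]
```

View pics/topc.png

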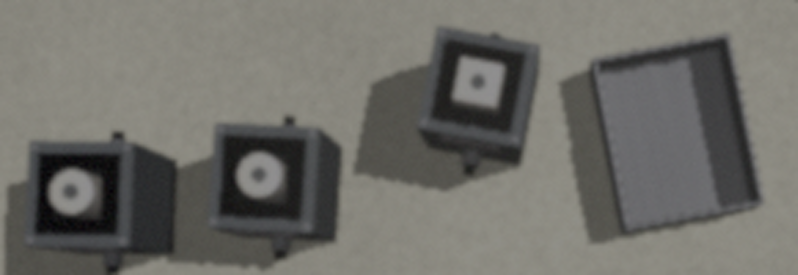

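View pics/scenec.png

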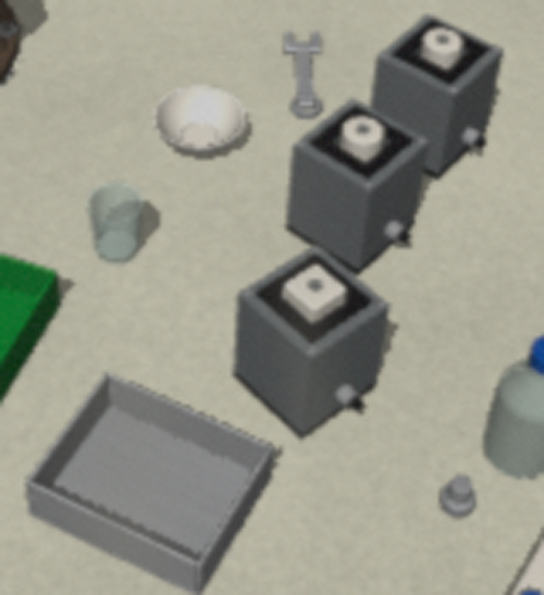

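The square filter is the right-hand one, top camera (269,155), scene (308,222). The round ones are at (121,195) and (190,188). The bare steel tray is at (341,174). Next I refine positions and yaws.

```bash
cat > meas.py <<'E'
from h import *
def filt(d,box,z,thr):
    s=6
    im=cv2.resize(d["image"][box[1]:box[3],box[0]:box[2]],None,fx=s,fy=s,interpolation=cv2.INTER_CUBIC)
    g=im.min(axis=2); m=(g>thr).astype(np.uint8)
    cs,_=cv2.findContours(m,cv2.RETR_EXTERNAL,cv2.CHAIN_APPROX_NONE)
    c=max(cs,key=cv2.contourArea).reshape(-1,2)
    uv=(c+.5)/s-.5+np.array(box[:2])
    P=np.array([back(d,u,v,z)[:2] for u,v in uv]).astype(np.float32)
    return cv2.minAreaRect(P),uv.mean(0),g.max()
E
python3 - <<'E'
from meas import *
import pickle
D=pickle.load(open("d0.pkl","rb"))
for thr in(110,130,150): print("top",thr,filt(D["top"],(250,138,290,178),122,thr))
for thr in(130,150,170): print("scene",thr,filt(D["scene"],(290,205,325,238),122,thr))
# tray rim corners from crop
d=D["top"]
C=[(595,62),(727,38),(760,203),(627,233)]
P=np.array([back(d,95+x/2.75,125+y/2.75,45)[:2] for x,y in C]);print(P.round(1),P.mean(0));print(cv2.minAreaRect(P.astype(np.float32)))
d=D["scene"]
C=[(110,375),(275,450),(200,567),(30,483)]
P=np.array([back(d,215+x/3.4,135+y/3.4,45)[:2] for x,y in C]);print(P.round(1),P.mean(0));print(cv2.minAreaRect(P.astype(np.float32)))
d=D["top"]
C=[(440,28),(540,45),(525,135),(421,126)]
P=np.array([back(d,95+x/2.75,125+y/2.75,110)[:2] for x,y in C]);print(P.round(1),P.mean(0));print(cv2.minAreaRect(P.astype(np.float32)))
E
```

```text
top 110 (((582.9946899414062, -83.15046691894531), (34.332515716552734, 33.757843017578125), 79.2525863647461), array([268.60465116, 154.35562016]), np.uint8(143))
top 130 (((583.1475219726562, -83.11022186279297), (30.96519660949707, 30.536306381225586), 79.26476287841797), array([268.61528222, 154.25638978]), np.uint8(143))Traceback (most recent call last):
  File "<stdin>", line 4, in <module>
  File "meas.py", line 7, in filt
    c=max(cs,key=cv2.contourArea).reshape(-1,2)
      ~~~^^^^^^^^^^^^^^^^^^^^^^^^
ValueError: max() iterable argument is empty
```

```bash
python3 - <<'E'
from meas import *
import pickle
D=pickle.load(open("d0.pkl","rb"))
for thr in(80,95): print("top",thr,filt(D["top"],(250,138,290,178),122,thr))
for thr in(120,150,170,185): 
  try: print("scene",thr,filt(D["scene"],(290,205,325,238),122,thr))
  except Exception as e: print(e)
d=D["top"]
C=[(595,62),(727,38),(760,203),(627,233)]
P=np.array([back(d,95+x/2.75,125+y/2.75,45)[:2] for x,y in C]);print(P.round(1).tolist(),P.mean(0));print(cv2.minAreaRect(P.astype(np.float32)))
d=D["scene"]
C=[(110,375),(275,450),(200,567),(30,483)]
P=np.array([back(d,215+x/3.4,135+y/3.4,45)[:2] for x,y in C]);print(P.round(1).tolist(),P.mean(0));print(cv2.minAreaRect(P.astype(np.float32)))
d=D["top"]
C=[(440,28),(540,45),(525,135),(421,126)]
P=np.array([back(d,95+x/2.75,125+y/2.75,110)[:2] for x,y in C]);print(P.round(1).tolist(),P.mean(0));print(cv2.minAreaRect(P.astype(np.float32)))
E
```

```text
top 80 (((582.86572265625, -83.09420776367188), (37.536659240722656, 37.05907440185547), 78.82818603515625), array([268.5779714 , 154.44749777]), np.uint8(143))
top 95 (((582.9819946289062, -83.00482177734375), (36.015907287597656, 35.501548767089844), 79.25259399414062), array([268.58101207, 154.38463324]), np.uint8(143))
scene 120 (((583.7537841796875, -85.86161804199219), (42.87301254272461, 40.88665771484375), 79.61416625976562), array([306.91539924, 220.55608365]), np.uint8(186))
scene 150 (((582.233642578125, -82.9232177734375), (35.57480239868164, 34.72810363769531), 79.3004150390625), array([307.03975535, 219.48318043]), np.uint8(186))
scene 170 (((582.26171875, -82.49142456054688), (32.882232666015625, 31.71785545349121), 78.92303466796875), array([307.00883257, 219.19086022]), np.uint8(186))
scene 185 (((591.8034057617188, -98.40171813964844), (0.7079918384552002, 1.1329081058502197), 75.01716613769531), array([306.45      , 224.61666667]), np.uint8(186))
[[616.1, -179.9], [637.3, -292.2], [496.3, -318.6], [470.3, -206.9]] [ 554.97906747 -249.41750646]
((553.7724609375, -249.55064392089844), (148.42611694335938, 114.61697387695312), 10.623517036437988)
[[478.3, -204.4], [622.7, -177.1], [642.8, -291.8], [500.3, -318.6]] [ 561.03113319 -247.97359938]
((561.326416015625, -247.95394897460938), (146.99423217773438, 116.43811798095703), 10.69538402557373)
[[627.9, -52.4], [614.5, -131.8], [542.5, -120.4], [549.2, -38.4]] [583.52432214 -85.75285032]
((581.7993774414062, -85.44817352294922), (82.00396728515625, 79.900390625), 80.39887237548828)
```

Both cameras agree on the square filter: (582.8, -83), yaw 79.2°, 36 mm wide, which matches the spec. The tray centre is about (559, -248.5), yaw 10.6°. A helper will turn a target pose into increments.

```bash
cat > inc.py <<'E'
import sys
from h import *
from scipy.spatial.transform import Rotation as R
def inc(x,y,z,yaw):
    s=env.state(); R0=R.from_euler('xyz',s["tcp_rot"]); Rt=R.from_euler('xyz',[np.pi,0,np.radians(yaw)])
    d=R0.inv().apply(np.array([x,y,z])-s["eef_pos"]); r=(R0.inv()*Rt).as_rotvec(degrees=True)/6
    print("d",d.round(1),"r",r.round(2),"t",s["t"],"F",s["ft_force"].round(1),"pos",s["eef_pos"].round(1),"q",s["joints"].round(2))
if __name__=="__main__": inc(*map(float,sys.argv[1:5]))
E
python3 inc.py 582.8 -83 400 79.2
```

```text
d [-568.9 -473.4    4.7] r [-1.000e-02  0.000e+00  1.296e+01] t 0.15 F [-0.2 -0.1  0.7] pos [244.4 575.2 404.3] q [ 1.06  0.49  1.56 -0.    1.09 -0.11]
```

>>> play_rows([
  {"dx": -569,"dy": -473,"dz": 5,"rz": 12.96},
  {"dx": -569,"dy": -473,"dz": 5,"rz": 12.96},
  {"dx": -569,"dy": -473,"dz": 5,"rz": 12.96},
  {"dx": -569,"dy": -473,"dz": 5,"rz": 12.96},
  {"dx": -569,"dy": -473,"dz": 5,"rz": 12.96},
  {"dx": -569,"dy": -473,"dz": 5,"rz": 12.96},
  {"dx": -569,"dy": -473,"dz": 5,"rz": 12.96},
  {"dx": -569,"dy": -473,"dz": 5,"rz": 12.96},
], fingers=0)

```text
invalid input
```

```bash
python3 inc.py 582.8 -83 400 79.2
```

```text
d [-568.9 -473.4    4.7] r [-1.000e-02  0.000e+00  1.296e+01] t 0.15 F [-0.2 -0.1  0.7] pos [244.4 575.2 404.3] q [ 1.06  0.49  1.56 -0.    1.09 -0.11]
```

>>> play_rows([
  {"dx": -30,"dy": -25,"dz": 0,"rx": 0,"ry": 0,"rz": 1},
  {"dx": -60,"dy": -50,"dz": 0,"rx": 0,"ry": 0,"rz": 2},
], fingers=0)

```text
t: 0.32
eef_pos: [279.6, 505.6, 403.5]
tcp_rot: [-3.14, 0.0, 2.529]
ft_force: [1.1, -0.6, 0.3]
opening: 0.91
```

```bash
python3 inc.py 582.8 -83 400 79.2
```

```text
d [-586.6 -307.1    4.1] r [-1.000e-02  1.000e-02  1.095e+01] t 0.3167 F [ 1.1 -0.6  0.3] pos [279.6 505.6 403.5] q [ 0.95  0.43  1.68 -0.    1.04 -0.01]
```

>>> play_rows([
  {"dx": -36,"dy": -19,"dz": 0,"rx": 0,"ry": 0,"rz": 1},
  {"dx": -72,"dy": -38,"dz": 0,"rx": 0,"ry": 0,"rz": 2},
  {"dx": -108,"dy": -57,"dz": 0,"rx": 0,"ry": 0,"rz": 3},
  {"dx": -144,"dy": -76,"dz": 0,"rx": 0,"ry": 0,"rz": 4},
  {"dx": -180,"dy": -95,"dz": 0,"rx": 0,"ry": 0,"rz": 5},
  {"dx": -216,"dy": -114,"dz": 0,"rx": 0,"ry": 0,"rz": 6},
  {"dx": -252,"dy": -133,"dz": 0,"rx": 0,"ry": 0,"rz": 7},
  {"dx": -288,"dy": -152,"dz": 2,"rx": 0,"ry": 0,"rz": 8},
])

```text
t: 0.98
eef_pos: [428.2, 213.8, 402.1]
tcp_rot: [-3.141, 0.001, 1.686]
ft_force: [1.3, 0.5, 0.4]
opening: 0.356
```

```bash
python3 inc.py 582.8 -83 400 79.2
```

```text
d [-312.6  119.5    2.4] r [-0.    0.01  2.9 ] t 0.9833 F [1.3 0.5 0.4] pos [428.2 213.8 402.1] q [ 0.33  0.29  1.91 -0.    0.95  0.21]
```

>>> play_rows([
  {"dx": -38,"dy": 14,"dz": 0,"rz": 0.4},
  {"dx": -76,"dy": 29,"dz": 0,"rz": 0.8},
  {"dx": -114,"dy": 44,"dz": 0,"rz": 1.2},
  {"dx": -152,"dy": 58,"dz": 0,"rz": 1.6},
  {"dx": -190,"dy": 73,"dz": 1,"rz": 2.0},
  {"dx": -228,"dy": 87,"dz": 1,"rz": 2.4},
  {"dx": -265,"dy": 101,"dz": 2,"rz": 2.7},
  {"dx": -295,"dy": 113,"dz": 2,"rz": 2.9},
])

```text
invalid input
```

```bash
python3 inc.py 582.8 -83 340 79.2
```

```text
d [-312.5  119.5   62.4] r [-0.    0.01  2.9 ] t 0.9833 F [1.3 0.5 0.4] pos [428.2 213.8 402.1] q [ 0.33  0.29  1.91 -0.    0.95  0.21]
```

Calls apparently need all six fields in each row.

>>> play_rows([
  {"dx": -38,"dy": 14,"dz": 0,"rx": 0,"ry": 0,"rz": 0.4},
  {"dx": -76,"dy": 29,"dz": 0,"rx": 0,"ry": 0,"rz": 0.8},
  {"dx": -114,"dy": 44,"dz": 0,"rx": 0,"ry": 0,"rz": 1.2},
  {"dx": -152,"dy": 58,"dz": 0,"rx": 0,"ry": 0,"rz": 1.6},
  {"dx": -190,"dy": 73,"dz": 1,"rx": 0,"ry": 0,"rz": 2.0},
  {"dx": -228,"dy": 87,"dz": 1,"rx": 0,"ry": 0,"rz": 2.4},
  {"dx": -265,"dy": 101,"dz": 2,"rx": 0,"ry": 0,"rz": 2.7},
  {"dx": -295,"dy": 113,"dz": 2,"rx": 0,"ry": 0,"rz": 2.9},
])

```text
t: 1.65
eef_pos: [575.0, -69.0, 400.0]
tcp_rot: [-3.141, 0.001, 1.379]
ft_force: [1.1, 0.2, -0.1]
opening: 0.004
```

```bash
python3 inc.py 582.8 -83 340 79.2
```

```text
d [-12.2  10.3  60. ] r [-0.    0.01 -0.03] t 1.65 F [ 1.1  0.2 -0.1] pos [575. -69. 400.] q [-0.23  0.43  1.68 -0.    1.03 -0.04]
```

>>> play_rows([
  {"dx": -12,"dy": 10,"dz": 15,"rx": 0,"ry": 0,"rz": 0},
  {"dx": -12,"dy": 10,"dz": 40,"rx": 0,"ry": 0,"rz": 0},
  {"dx": -12,"dy": 10,"dz": 60,"rx": 0,"ry": 0,"rz": 0},
  {"dx": -12,"dy": 10,"dz": 60,"rx": 0,"ry": 0,"rz": 0},
  {"dx": -12,"dy": 10,"dz": 60,"rx": 0,"ry": 0,"rz": 0},
])

```text
t: 2.07
eef_pos: [582.6, -82.8, 339.6]
tcp_rot: [-3.139, 0.001, 1.379]
ft_force: [-0.2, 0.5, 0.2]
opening: 0.007
```

```bash
python3 inc.py 582.8 -83 314 79.2; python3 - <<'E'
from h import *
d=cam("wrist"); save(d,"w1.png")
d=cam("scene"); save(d,"s1.png",(230,100,400,270),3.4)
E
```

```text
d [-0.1  0.3 25.6] r [-0.02  0.01 -0.03] t 2.0667 F [-0.2  0.5  0.2] pos [582.6 -82.8 339.6] q [-0.25  0.51  1.72 -0.    0.91 -0.06]
```

View pics/w1.png

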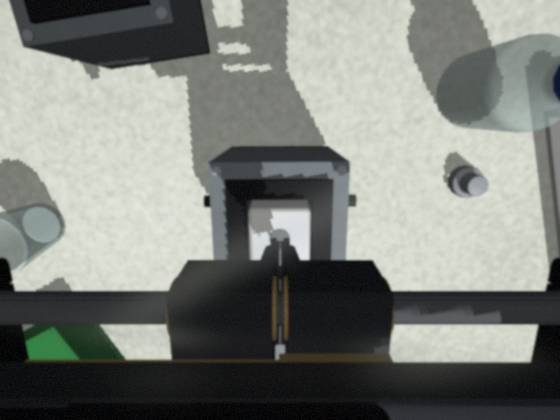

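View pics/s1.png

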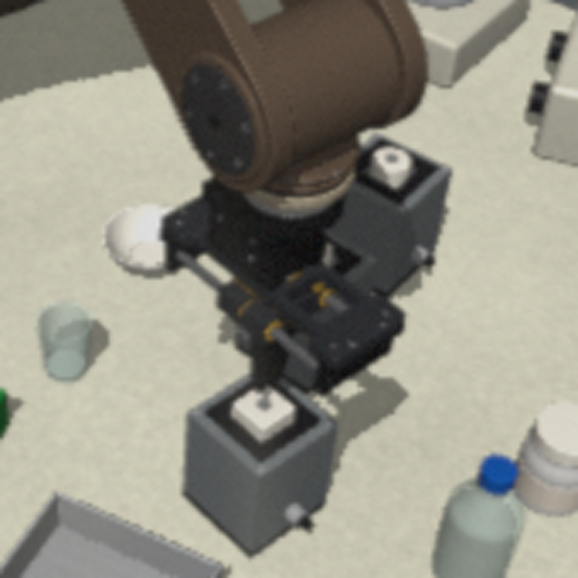

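The wrist view shows the closed fingertips at column 280, centred over the filter (columns 249–311) and square with it. Now I press gradually.

>>> play_rows([
  {"dx": 0,"dy": 0,"dz": 10,"rx": 0,"ry": 0,"rz": 0},
  {"dx": 0,"dy": 0,"dz": 20,"rx": 0,"ry": 0,"rz": 0},
  {"dx": 0,"dy": 0,"dz": 26,"rx": 0,"ry": 0,"rz": 0},
  {"dx": 0,"dy": 0,"dz": 28,"rx": 0,"ry": 0,"rz": 0},
  {"dx": 0,"dy": 0,"dz": 30,"rx": 0,"ry": 0,"rz": 0},
  {"dx": 0,"dy": 0,"dz": 30,"rx": 0,"ry": 0,"rz": 0},
])

```text
t: 2.67
eef_pos: [582.8, -82.6, 311.0]
tcp_rot: [3.141, 0.001, 1.38]
ft_force: [-0.3, 0.3, 3.0]
opening: 0.002
```

>>> play_rows([
  {"dx": 0,"dy": 0,"dz": 2,"rx": 0,"ry": 0,"rz": 0},
  {"dx": 0,"dy": 0,"dz": 4,"rx": 0,"ry": 0,"rz": 0},
  {"dx": 0,"dy": 0,"dz": 6,"rx": 0,"ry": 0,"rz": 0},
  {"dx": 0,"dy": 0,"dz": 7,"rx": 0,"ry": 0,"rz": 0},
  {"dx": 0,"dy": 0,"dz": 7,"rx": 0,"ry": 0,"rz": 0},
  {"dx": 0,"dy": 0,"dz": 7,"rx": 0,"ry": 0,"rz": 0},
])

```text
t: 3.17
eef_pos: [582.9, -82.6, 304.3]
tcp_rot: [3.14, 0.001, 1.38]
ft_force: [-0.6, 0.1, 2.9]
opening: 0.006
```

That is 7.7 mm down, so I back off now.

>>> play_rows([
  {"dx": 0,"dy": 0,"dz": -6,"rx": 0,"ry": 0,"rz": 0},
  {"dx": 0,"dy": 0,"dz": -16,"rx": 0,"ry": 0,"rz": 0},
  {"dx": 0,"dy": 0,"dz": -28,"rx": 0,"ry": 0,"rz": 0},
  {"dx": 0,"dy": 0,"dz": -42,"rx": 0,"ry": 0,"rz": 0},
  {"dx": 0,"dy": 0,"dz": -58,"rx": 0,"ry": 0,"rz": 0},
  {"dx": 0,"dy": 0,"dz": -74,"rx": 0,"ry": 0,"rz": 0},
  {"dx": 0,"dy": 0,"dz": -80,"rx": 0,"ry": 0,"rz": 0},
  {"dx": 0,"dy": 0,"dz": -80,"rx": 0,"ry": 0,"rz": 0},
])

```text
t: 3.83
eef_pos: [582.8, -82.5, 386.2]
tcp_rot: [3.137, 0.002, 1.38]
ft_force: [-0.3, -0.1, -0.1]
opening: 0.004
```

```bash
python3 inc.py 582.8 -83 308 79.2; python3 - <<'E'
from h import *
d=cam("wrist"); save(d,"w2.png")
d=cam("scene"); save(d,"s2.png",(230,100,400,270),3.4)
d=cam("top"); save(d,"t2.png",(200,100,400,240),3.5)
E
```

```text
d [-0.4 -0.3 78.2] r [ 0.04  0.02 -0.02] t 3.8333 F [-0.3 -0.1 -0.1] pos [582.8 -82.5 386.2] q [-0.25  0.46  1.67 -0.    1.01 -0.06]
```

View pics/w2.png

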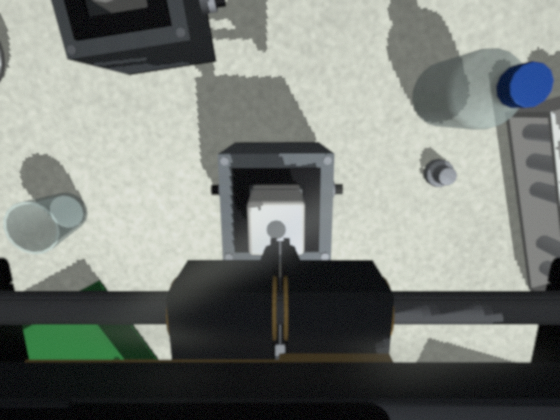

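View pics/s2.png

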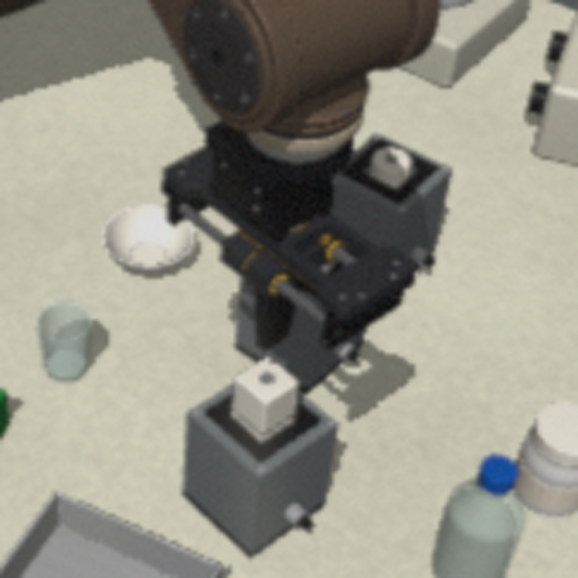

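It sprang up: in the scene crop the filter now stands high out of the holder, top at (267,378). Opening the fingers and descending.

>>> play_rows([
  {"dx": 0,"dy": 0,"dz": 5,"rx": 0,"ry": 0,"rz": 0},
  {"dx": 0,"dy": 0,"dz": 5,"rx": 0,"ry": 0,"rz": 0},
  {"dx": 0,"dy": 0,"dz": 10,"rx": 0,"ry": 0,"rz": 0},
  {"dx": 0,"dy": 0,"dz": 10,"rx": 0,"ry": 0,"rz": 0},
  {"dx": 0,"dy": 0,"dz": 10,"rx": 0,"ry": 0,"rz": 0},
  {"dx": 0,"dy": 0,"dz": 10,"rx": 0,"ry": 0,"rz": 0},
  {"dx": 0,"dy": 0,"dz": 10,"rx": 0,"ry": 0,"rz": 0},
  {"dx": 0,"dy": 0,"dz": 10,"rx": 0,"ry": 0,"rz": 0},
], fingers=1)

```text
t: 4.65
eef_pos: [582.7, -82.5, 373.8]
tcp_rot: [3.141, 0.001, 1.38]
ft_force: [-0.8, 0.1, 0.2]
opening: 0.51
```

```bash
python3 inc.py 582.8 -83 308 79.2; python3 - <<'E'
from h import *
d=cam("scene"); print(proj(d,[[582.8,-83,152],[582.8,-83,122]]), 230+267/3.4,100+378/3.4)
E
```

```text
d [-0.4  0.2 65.8] r [ 0.01  0.01 -0.02] t 4.65 F [-0.8  0.1  0.2] pos [582.7 -82.5 373.8] q [-0.25  0.47  1.69 -0.    0.98 -0.06]
[[308.04095608 211.79007444]
 [307.16883391 219.4898352 ]] 308.52941176470586 211.1764705882353
```

Projected top at 152 mm: (308.0,211.8), measured (308.5,211.2), so it sits at the expected released height.

>>> play_rows([
  {"dx": 0,"dy": 0,"dz": 2,"rx": 0,"ry": 0,"rz": 0},
  {"dx": 0,"dy": 0,"dz": 4,"rx": 0,"ry": 0,"rz": 0},
  {"dx": 0,"dy": 0,"dz": 6,"rx": 0,"ry": 0,"rz": 0},
  {"dx": 0,"dy": 0,"dz": 8,"rx": 0,"ry": 0,"rz": 0},
  {"dx": 0,"dy": 0,"dz": 8,"rx": 0,"ry": 0,"rz": 0},
  {"dx": 0,"dy": 0,"dz": 8,"rx": 0,"ry": 0,"rz": 0},
  {"dx": 0,"dy": 0,"dz": 16,"rx": 0,"ry": 0,"rz": 0},
  {"dx": 0,"dy": 0,"dz": 25,"rx": 0,"ry": 0,"rz": 0},
])

```text
t: 5.37
eef_pos: [582.6, -82.5, 348.7]
tcp_rot: [3.14, 0.001, 1.38]
ft_force: [1.1, 0.6, 0.1]
opening: 0.996
```

```bash
python3 inc.py 582.8 -83 308 79.2; python3 -c "
from h import *
save(cam('wrist'),'w3.png')"
```

```text
d [-0.4  0.2 40.7] r [ 0.02  0.01 -0.02] t 5.3667 F [1.1 0.6 0.1] pos [582.6 -82.5 348.7] q [-0.25  0.5   1.71 -0.    0.93 -0.06]
```

View pics/w3.png

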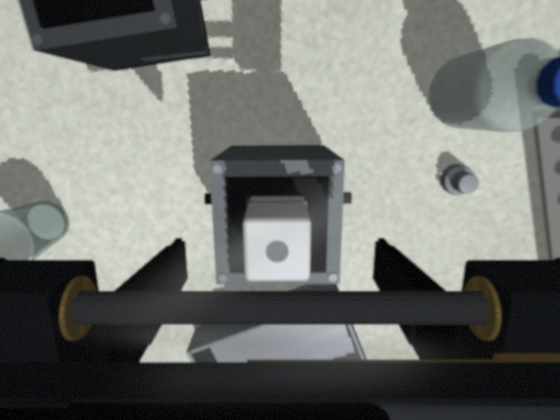

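The open fingers (185 and 378) straddle the filter (244–311). Going down to the grasp height.

>>> play_rows([
  {"dx": 0,"dy": 0,"dz": 12,"rx": 0,"ry": 0,"rz": 0},
  {"dx": 0,"dy": 0,"dz": 24,"rx": 0,"ry": 0,"rz": 0},
  {"dx": 0,"dy": 0,"dz": 34,"rx": 0,"ry": 0,"rz": 0},
  {"dx": 0,"dy": 0,"dz": 40,"rx": 0,"ry": 0,"rz": 0},
  {"dx": 0,"dy": 0,"dz": 40,"rx": 0,"ry": 0,"rz": 0},
  {"dx": 0,"dy": 0,"dz": 40,"rx": 0,"ry": 0,"rz": 0},
])

```text
t: 5.92
eef_pos: [582.4, -82.6, 306.3]
tcp_rot: [-3.14, 0.001, 1.38]
ft_force: [0.3, -1.0, -0.4]
opening: 1.001
```

>>> play_rows([
  {"dx": 0,"dy": 0,"dz": 0,"rx": 0,"ry": 0,"rz": 0},
  {"dx": 0,"dy": 0,"dz": 0,"rx": 0,"ry": 0,"rz": 0},
  {"dx": 0,"dy": 0,"dz": 0,"rx": 0,"ry": 0,"rz": 0},
  {"dx": 0,"dy": 0,"dz": 0,"rx": 0,"ry": 0,"rz": 0},
  {"dx": 0,"dy": 0,"dz": 0,"rx": 0,"ry": 0,"rz": 0},
  {"dx": 0,"dy": 0,"dz": 0,"rx": 0,"ry": 0,"rz": 0},
  {"dx": 0,"dy": 0,"dz": 0,"rx": 0,"ry": 0,"rz": 0},
  {"dx": 0,"dy": 0,"dz": 0,"rx": 0,"ry": 0,"rz": 0},
], fingers=0)

```text
t: 6.58
eef_pos: [582.4, -82.6, 306.3]
tcp_rot: [-3.14, 0.001, 1.38]
ft_force: [0.1, -0.3, -0.6]
opening: 0.496
```

>>> play_rows([
  {"dx": 0,"dy": 0,"dz": 0,"rx": 0,"ry": 0,"rz": 0},
  {"dx": 0,"dy": 0,"dz": 0,"rx": 0,"ry": 0,"rz": 0},
  {"dx": 0,"dy": 0,"dz": 0,"rx": 0,"ry": 0,"rz": 0},
  {"dx": 0,"dy": 0,"dz": 0,"rx": 0,"ry": 0,"rz": 0},
  {"dx": 0,"dy": 0,"dz": 0,"rx": 0,"ry": 0,"rz": 0},
])

```text
t: 7.0
eef_pos: [582.3, -82.5, 306.3]
tcp_rot: [-3.14, 0.001, 1.38]
ft_force: [-0.2, 0.0, -0.9]
opening: 0.377
```

```bash
python3 inc.py 582.8 -83 400 79.2
```

```text
d [ -0.5   0.4 -93.7] r [-0.02  0.01 -0.02] t 7.0 F [-0.2  0.  -0.9] pos [582.3 -82.5 306.3] q [-0.25  0.55  1.75 -0.    0.84 -0.06]
```

The opening is 0.377, or 35.8 mm, so it has the filter. Lifting.

>>> play_rows([
  {"dx": 0,"dy": 0,"dz": -8,"rx": 0,"ry": 0,"rz": 0},
  {"dx": 0,"dy": 0,"dz": -20,"rx": 0,"ry": 0,"rz": 0},
  {"dx": 0,"dy": 0,"dz": -35,"rx": 0,"ry": 0,"rz": 0},
  {"dx": 0,"dy": 0,"dz": -52,"rx": 0,"ry": 0,"rz": 0},
  {"dx": 0,"dy": 0,"dz": -68,"rx": 0,"ry": 0,"rz": 0},
  {"dx": 0,"dy": 0,"dz": -84,"rx": 0,"ry": 0,"rz": 0},
  {"dx": 0,"dy": 0,"dz": -94,"rx": 0,"ry": 0,"rz": 0},
  {"dx": 0,"dy": 0,"dz": -94,"rx": 0,"ry": 0,"rz": 0},
])

```text
t: 7.67
eef_pos: [582.6, -82.5, 402.7]
tcp_rot: [3.14, 0.001, 1.38]
ft_force: [0.5, 0.0, -1.1]
opening: 0.377
```

```bash
python3 inc.py 559 -248.5 400 100.6; python3 inc.py 559 -248.5 400 79.2;python3 - <<'E'
from h import *
save(cam('wrist'),'w4.png'); save(cam("scene"),"s4.png")
E
```

```text
d [-167.5    8.4    2.9] r [ 0.01  0.02 -3.59] t 7.6667 F [ 0.5  0.  -1.1] pos [582.6 -82.5 402.7] q [-0.25  0.44  1.65 -0.    1.04 -0.06]
d [-167.5    8.4    2.9] r [ 0.02  0.01 -0.02] t 7.6667 F [ 0.5  0.  -1.1] pos [582.6 -82.5 402.7] q [-0.25  0.44  1.65 -0.    1.04 -0.06]
```

View pics/s4.png

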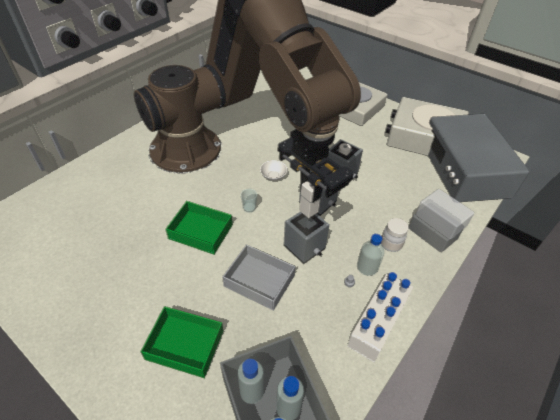

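View pics/w4.png

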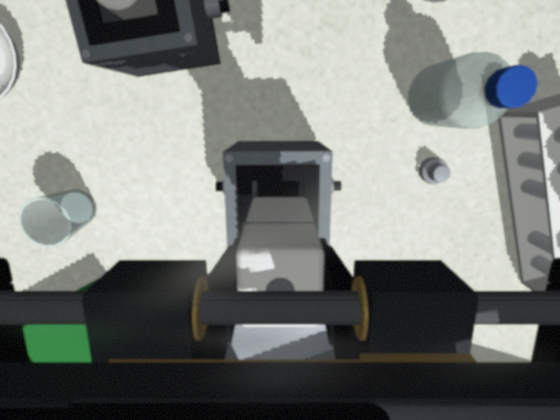

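The filter hangs straight in the grip, clear of the well (bottom about 153 mm). Moving over the steel tray.

>>> play_rows([
  {"dx": -12,"dy": 1,"dz": 0,"rx": 0,"ry": 0,"rz": -0.3},
  {"dx": -34,"dy": 2,"dz": 0,"rx": 0,"ry": 0,"rz": -0.7},
  {"dx": -62,"dy": 3,"dz": 0,"rx": 0,"ry": 0,"rz": -1.3},
  {"dx": -92,"dy": 5,"dz": 0,"rx": 0,"ry": 0,"rz": -2},
  {"dx": -122,"dy": 6,"dz": 0,"rx": 0,"ry": 0,"rz": -2.6},
  {"dx": -147,"dy": 7,"dz": 0,"rx": 0,"ry": 0,"rz": -3.2},
  {"dx": -162,"dy": 8,"dz": 0,"rx": 0,"ry": 0,"rz": -3.5},
  {"dx": -167.5,"dy": 8,"dz": 0,"rx": 0,"ry": 0,"rz": -3.6},
])

```text
t: 8.43
eef_pos: [558.0, -250.5, 398.9]
tcp_rot: [-3.138, -0.001, 1.756]
ft_force: [-0.1, 0.7, -0.5]
opening: 0.377
```

```bash
python3 inc.py 559 -248.5 260 100.6; python3 - <<'E'
from h import *
save(cam('wrist'),'w5.png'); save(cam("scene"),"s5.png",(180,100,380,310),2.8)
E
```

```text
d [  1.7   1.9 138.9] r [-0.04 -0.    0.  ] t 8.4333 F [-0.1  0.7 -0.5] pos [ 558.  -250.5  398.9] q [-0.53  0.48  1.6  -0.    1.07 -0.71]
```

View pics/s5.png

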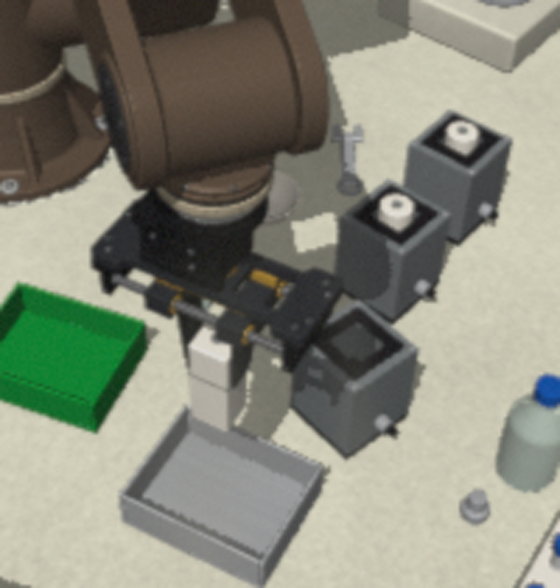

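View pics/w5.png

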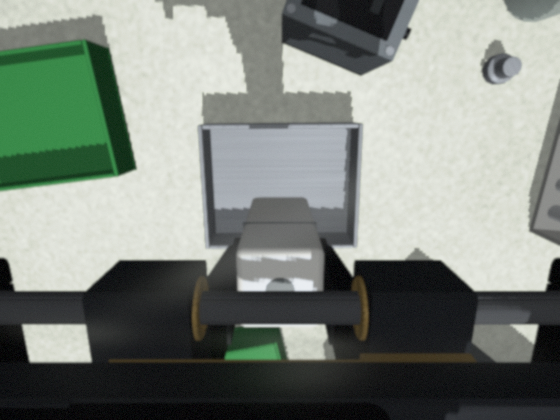

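```bash
python3 - <<'E'
from h import *
d=cam('wrist')
P=np.array([back(d,u,v,45)[:2] for u,v in((199,124),(361,124),(356,247),(207,247))]);print(P.round(1).tolist(),P.mean(0).round(1))
print(proj(d,[[559,-248.5,4]]), env.state()["t"])
E
```

```text
[[475.3, -201.3], [619.4, -174.4], [642.9, -290.4], [498.1, -317.6]] [ 558.9 -245.9]
[[280.34789158 182.75657959]] 8.5833
```

All three cameras agree on the tray centre, about (559,-248). Lowering until near the floor.

>>> play_rows([
  {"dx": 2,"dy": 2,"dz": 10,"rx": 0,"ry": 0,"rz": 0},
  {"dx": 2,"dy": 2,"dz": 30,"rx": 0,"ry": 0,"rz": 0},
  {"dx": 2,"dy": 2,"dz": 55,"rx": 0,"ry": 0,"rz": 0},
  {"dx": 2,"dy": 2,"dz": 80,"rx": 0,"ry": 0,"rz": 0},
  {"dx": 2,"dy": 2,"dz": 105,"rx": 0,"ry": 0,"rz": 0},
  {"dx": 2,"dy": 2,"dz": 123,"rx": 0,"ry": 0,"rz": 0},
  {"dx": 2,"dy": 2,"dz": 133,"rx": 0,"ry": 0,"rz": 0},
  {"dx": 2,"dy": 2,"dz": 137,"rx": 0,"ry": 0,"rz": 0},
])

```text
t: 9.25
eef_pos: [559.6, -244.6, 260.5]
tcp_rot: [-3.136, -0.003, 1.756]
ft_force: [0.3, -0.4, -1.3]
opening: 0.378
```

```bash
python3 inc.py 559 -248.5 253.3 100.6; python3 - <<'E'
from h import *
save(cam("scene"),"s6.png",(180,130,340,310),3.3)
E
```

```text
d [-3.7 -1.3  7.2] r [-0.05 -0.02  0.  ] t 9.25 F [ 0.3 -0.4 -1.3] pos [ 559.6 -244.6  260.5] q [-0.52  0.64  1.73 -0.    0.78 -0.7 ]
```

View pics/s6.png

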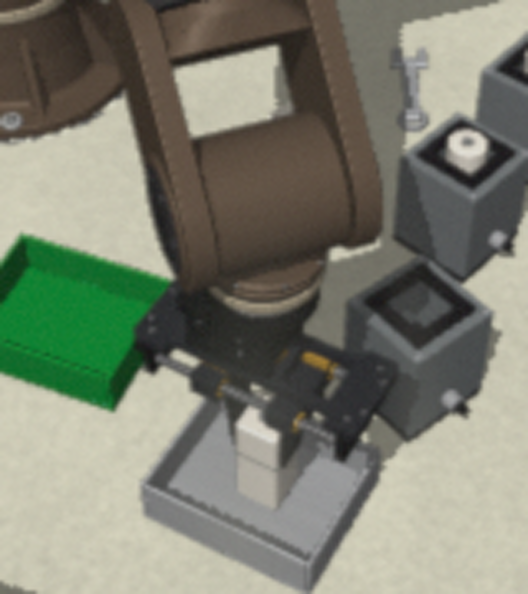

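The filter is upright inside the steel tray with walls clear on all sides. Lowering the last few mm.

>>> play_rows([
  {"dx": 0,"dy": 0,"dz": 2,"rx": -0.05,"ry": 0,"rz": 0},
  {"dx": 0,"dy": 0,"dz": 4,"rx": -0.05,"ry": 0,"rz": 0},
  {"dx": 0,"dy": 0,"dz": 5,"rx": -0.05,"ry": 0,"rz": 0},
  {"dx": 0,"dy": 0,"dz": 5,"rx": -0.05,"ry": 0,"rz": 0},
  {"dx": 0,"dy": 0,"dz": 5,"rx": -0.05,"ry": 0,"rz": 0},
])

```text
t: 9.72
eef_pos: [559.7, -244.9, 256.6]
tcp_rot: [3.14, -0.001, 1.756]
ft_force: [1.0, -0.7, -0.2]
opening: 0.377
```

>>> play_rows([
  {"dx": 0,"dy": 0,"dz": 1,"rx": 0,"ry": 0,"rz": 0},
  {"dx": 0,"dy": 0,"dz": 1.5,"rx": 0,"ry": 0,"rz": 0},
  {"dx": 0,"dy": 0,"dz": 1.5,"rx": 0,"ry": 0,"rz": 0},
])

```text
t: 9.97
eef_pos: [559.7, -244.9, 255.1]
tcp_rot: [3.14, -0.001, 1.756]
ft_force: [0.3, 1.0, -0.7]
opening: 0.377
```

>>> play_rows([
  {"dx": 0,"dy": 0,"dz": 1,"rx": 0,"ry": 0,"rz": 0},
  {"dx": 0,"dy": 0,"dz": 1.5,"rx": 0,"ry": 0,"rz": 0},
  {"dx": 0,"dy": 0,"dz": 1.5,"rx": 0,"ry": 0,"rz": 0},
])

```text
t: 10.22
eef_pos: [559.6, -245.0, 253.5]
tcp_rot: [3.14, -0.002, 1.755]
ft_force: [0.5, -0.3, -0.1]
opening: 0.38
```

>>> play_rows([
  {"dx": 0,"dy": 0,"dz": 0.8,"rx": 0,"ry": 0,"rz": 0},
  {"dx": 0,"dy": 0,"dz": 1,"rx": 0,"ry": 0,"rz": 0},
  {"dx": 0,"dy": 0,"dz": 1,"rx": 0,"ry": 0,"rz": 0},
])

```text
t: 10.47
eef_pos: [559.6, -244.9, 253.2]
tcp_rot: [3.14, -0.001, 1.756]
ft_force: [-3.2, 1.7, 7.9]
opening: 0.38
```

Firm contact with the floor at 7.9 N, at the height I predicted (253.3). Easing off and opening.

>>> play_rows([
  {"dx": 0,"dy": 0,"dz": 0,"rx": 0,"ry": 0,"rz": 0},
  {"dx": 0,"dy": 0,"dz": 0,"rx": 0,"ry": 0,"rz": 0},
  {"dx": 0,"dy": 0,"dz": 0,"rx": 0,"ry": 0,"rz": 0},
  {"dx": 0,"dy": 0,"dz": 0,"rx": 0,"ry": 0,"rz": 0},
  {"dx": 0,"dy": 0,"dz": 0,"rx": 0,"ry": 0,"rz": 0},
  {"dx": 0,"dy": 0,"dz": 0,"rx": 0,"ry": 0,"rz": 0},
  {"dx": 0,"dy": 0,"dz": 0,"rx": 0,"ry": 0,"rz": 0},
  {"dx": 0,"dy": 0,"dz": 0,"rx": 0,"ry": 0,"rz": 0},
], fingers=0.9)

```text
t: 11.13
eef_pos: [559.6, -244.9, 253.2]
tcp_rot: [3.14, -0.001, 1.756]
ft_force: [0.2, -0.4, 0.1]
opening: 0.869
```

>>> play_rows([
  {"dx": 0,"dy": 0,"dz": -3,"rx": 0,"ry": 0,"rz": 0},
  {"dx": 0,"dy": 0,"dz": -12,"rx": 0,"ry": 0,"rz": 0},
  {"dx": 0,"dy": 0,"dz": -30,"rx": 0,"ry": 0,"rz": 0},
  {"dx": 0,"dy": 0,"dz": -55,"rx": 0,"ry": 0,"rz": 0},
  {"dx": 0,"dy": 0,"dz": -85,"rx": 0,"ry": 0,"rz": 0},
  {"dx": 0,"dy": 0,"dz": -115,"rx": 0,"ry": 0,"rz": 0},
  {"dx": 0,"dy": 0,"dz": -140,"rx": 0,"ry": 0,"rz": 0},
  {"dx": 0,"dy": 0,"dz": -145,"rx": 0,"ry": 0,"rz": 0},
])

```text
t: 11.8
eef_pos: [559.5, -245.1, 403.5]
tcp_rot: [3.135, 0.003, 1.756]
ft_force: [0.4, -1.3, 0.6]
opening: 0.902
```

```bash
python3 - <<'E'
from h import *
save(cam("scene"),"s7.png",(180,100,380,310),2.8);save(cam("wrist"),"w7.png")
E
```

```text
(no output)
```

View pics/s7.png

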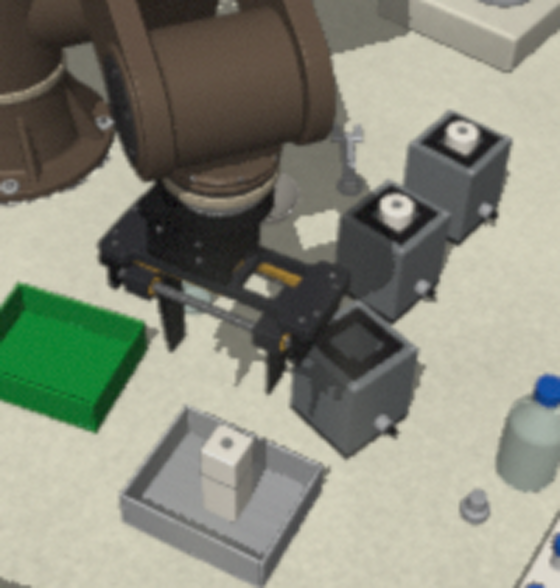

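View pics/w7.png

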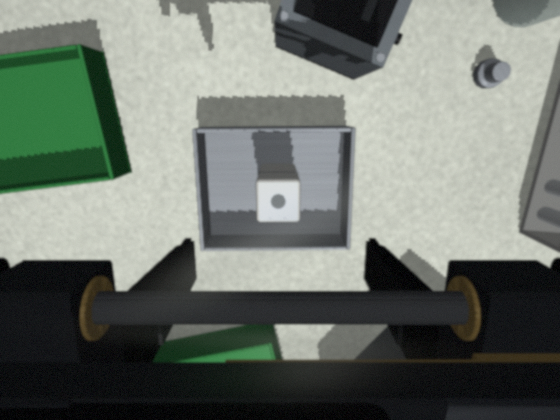

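The filter stands upright near the middle of the steel tray (wrist 278,200; scene crop 228,470). Both round filters still show the same latched height (scene crop 397,207 and 462,135). The gripper is well clear.

```bash
python3 -c "
from h import *
print(env.job_done(), env.state()['t'])"
```

```text
the job is handed in; nothing more can be done
the job is handed in; nothing more can be done
```

The square filter is out of its holder and standing upright in the bare steel tray, and the job is handed in. It took about 12 s of the 51 s allowed.

- **Release:** I pressed the filter straight down about 7.7 mm with closed fingers. After I backed off it sprang up by itself, and its top matched the expected 152 mm height in the scene camera. The push force read only about 3 N, not the stated 7 to 9 N peak, because readings came only at the end of each move. The latch release shows in the spring-up, not in the force.
- **Placing:** I gripped it (opening 35.8 mm), lifted it clear and lowered it into the tray. It touched the floor at the predicted height (7.9 N), and I then opened the gripper and pulled up.
- **Last checks:** In the final pictures the filter stands near the middle of the tray, and both round filters still show their latched height. The robot was touching nothing when I handed in. The final placement is about 3 mm off my tray-centre estimate, well inside the walls.
- **Refused calls:** Two move calls were rejected as invalid input. The cause seemed to be rows with missing fields, and nothing moved in either case.

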